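# Lay the photo scale in its clamp and set the clamp nut a quarter turn free

### The job

Lay the photo scale flat on the bench with its long edge flush against the straight front face of the small clamp block, its middle under the raised clip. Then screw the knurled nut down (clockwise from above) until it bottoms out, and back it off a quarter turn so that the scale can still be slid. Finish while still gripping the nut at that setting, with the scale still flush, and leave the other things on the bench where they are.

Things in the scene. Friction and masses are not known exactly. Their poses are not given: they have to be found in the camera images.
- clamp_base: Aluminium clamp block screwed to the bench, 60 (x) x 110 (y) x 14 (z) mm, with an upright threaded stud in its middle (12 mm across, top 64 mm above the bench). Origin on the bench under the stud. Its straight front face, 110 mm long, is the plane x = -30 mm of its own frame and looks along its -x, roughly towards the robot.
- clip_lip (a point): Middle of the lower edge of the steel clip's turned-down front end: 41 mm along the block's -x from the stud, 8.5 mm above the bench with the nut fully down, starting 2.8 to 4.6 mm higher so the flat scale slides in beneath. The clip (24 mm wide, 60 mm long, from 45 mm before to 15 mm behind the stud, top 19 mm above the bench when down) moves up and down with the nut, never turns.
- nut_center (a point): Centre of the knurled steel nut on the stud above the clip: round, 33 mm across, 22 mm high, axis vertical; this point is half-way up on the axis, 41 mm above the bench when fully down. Between nut and clip is a sleeve 20 mm across and 11 mm high. A small pale dot on the nut's top lies in the point's -x direction.
- clamp_nut (a joint): Turn of the nut in rad: 0 = bottomed out against a hard stop (pale dot then points along the block's -x), growing counter-clockwise seen from above (unscrewing) up to 5.5. One full turn lifts nut and clip by 8 mm. It stays where it is left; turning takes about 0.05 N m of friction. It starts 2.2 to 3.6 rad up.
- scale_center (a point): Centre, half-way up, of the photo scale: a stiff straight light-coloured bar with a printed scale, 120 mm long (its y axis), 30 mm wide (its x axis), 8 mm thick, about 30 g, lying flat on the bench in front of the clamp. Either long edge may go against the block.
- vial: Bystander: capped specimen vial 30 mm across, 36 mm high, upright; origin at the centre of its underside.
- card_box: Bystander: small lidded card box 60 x 60 x 30 mm; origin at the centre of its underside.
- bone: Bystander: piece of bone 16 x 28 x 10 mm; origin at the centre of its underside.
There are look-alikes about, which are no part of the job. There is more than one size of the part that bears scale_center; the job needs the largest. There is more than one size of the clamp_base; the job needs the larger.

How it is judged:
By the outcome, as a careful person would: the job done as asked, in the order asked, and still so for the second after the job is handed in, while the arm keeps its last pose, push and grip.
It also fails if it takes over 72 s, if anything falls off the work surface, if the arm or the gripper's body presses on something with over 40 N, if the wrist force passes 120 N, or if a joint passes its speed limit or range.

### The arm

A 6-joint arm with a two-finger parallel gripper is mounted at the origin on the work surface; the furniture and walls round the work are solid. World frame = base frame: x ahead of the robot, y to its left, z up, the work surface at z = 0. Lengths are in m, angles in rad, forces in N, time in s.
With the tool pointing down it reaches from about 0.35 to 0.775 m from the base axis. Payload 7.3 kg.
Tool frame: the origin (TCP) lies at the very end of the fingers, on their centre line; the grasp point (between the pads) lies 19 mm behind it; z points along the fingers, y is the line along which they close (so a half turn about z gives the same grasp; the last joint's range is limited). The gripper opens to 92 mm and grips with 3 to 60 N. Pads are 19 mm wide; open, the fingers measure 130 mm over their backs; the gripper's body (75 mm by 190 mm) begins 47 mm behind the grasp point.
Start: joints at [-0.146, 0.342, 1.524, -0, 1.275, -0.146], TCP at [0.525, 0, 0.227] pointing down, gripper open.
Joint ranges: [-2.53, 2.53], [-0.77, 2.02], [0.04, 2.7], [-1, 4.14], [0.28, 2.66], [-3.11, 3.11]. Speed limits (rad/s): [2.57, 2.57, 3.14, 3.14, 3.14, 3.14].

### API

Orientations are given as [roll, pitch, yaw] about the fixed x, y, z axes, in that order (R = Rz(yaw) Ry(pitch) Rx(roll)).
In Python, from cell import robot gives the robot as it stands. The module is installed in compiled form; this text tells all that it offers.
- The arm moves only by the tool arm_command, never from a script. Its argument "moves" is a list of rows, each a list of 3 entries, a list of its own where there are three numbers: the shift along the tool's x, y, z in m, then the turn, a rotation vector about the tool's x, y, z in rad, then the finger opening in m, from 0 to 0.0918. In form: [[[dx, dy, dz], [ax, ay, az], claw], ...]. A call has exactly 5 rows; each row is the pose to reach, as a shift and turn from the pose commanded when the call began, along the tool's axes at that moment; what a row does not reach only later rows make up. A row lasts 1/10 s, in which the tool goes at most 50 mm and 8.59 degrees, less where a joint would pass 70% of its speed; a pose out of reach is approached as far as the arm can. A call with a gripper value outside its range is refused whole. The fingers move at their own pace and stop on an object; "squeeze" is the grip in N (left out, the last holds). Time passes only in rows, so rows that repeat a pose let the fingers close, or fill a call up. It gives the time, the measured TCP pose, the force, the opening and the grip force at its end, in the units of the state.
- robot.observe(): the state, without advancing time (a new reading comes with each control period).
- robot.read_camera(name): name is "scene" or "side" or "wrist"; returns the picture (420x560x3 uint8, red, green, blue); there is no depth.
- robot.camera_model(name): a dict with "fx", "fy", "cx", "cy" (pixels), "R" (3x3) and "t" (3): a world point X has camera coordinates R X + t. Camera axes: x right, y down, z forward; pixel columns grow to the right and rows downward; lengths in m; the calibration is good to about 2 mm. A picture is of the moment at which its call begins: read the wrist's pose just before it. camera_model takes no time and is no camera call; for the wrist camera it gives the pose at the moment of the call.
- robot.hand_in(): hands the job in; it is judged then, once.
The state is a dict: "time": time; "qpos": joint angles; "qvel": joint speeds; "joint_efforts": joint torques, N m; "tool_pos": TCP position; "tool_rot": TCP orientation; "contact_force": force on the tool from outside, world axes, zero at the start; "torque": the same for the moment, N m; "opening": finger opening in m; "grip_force": force on a finger pad.
Only numpy, scipy, OpenCV 4.12 (cv2) and the standard library are available. Lean on these libraries where they do the work, as an engineer would, in place of code of your own. Each camera call takes 0.05 s, during which the arm holds its last target. There are 200 camera calls.

## Working session

There is one attempt and no reset: what is moved stays moved. The work goes in short steps, Python scripts to look and compute and a tool call to move; the robot and the scene stay as the last step left them, time stands still between calls to the robot, and variables do not carry over. Pictures are saved under pics/ and viewed, at most 10 in all, crops included, and the job is handed in when it is done.

Besides the shell and the picture viewer there is one more tool, called after "Call:" as name(argument=value, ...), one argument or row to a line, values as JSON. arm_command: Moves the arm, as the interface text tells. Its arguments: {"type":"object","properties":{"moves":{"type":"array"},"squeeze":{"type":"number"}},"required":["moves"]}

```bash
mkdir -p pics; python3 - <<'E'
from cell import robot
import cv2,numpy as np
for n in("scene","side"):
    im=robot.read_camera(n);cv2.imwrite(f"pics/{n}0.png",im[:,:,::-1])
    m=robot.camera_model(n);print(n,m["fx"],m["cx"],m["cy"],np.round(m["R"],3).tolist(),np.round(m["t"],3))
s=robot.observe();print({k:np.round(v,3).tolist() for k,v in s.items()})
E
```

```text
scene 479.24318540094174 286.1644100068162 203.95472992551512 [[-0.669, -0.743, 0.012], [-0.51, 0.447, -0.735], [0.541, -0.498, -0.678]] [0.477 0.175 0.926]
side 390.30827334857935 281.90341418202826 209.80063729437023 [[-0.92, 0.392, 0.019], [0.208, 0.528, -0.824], [-0.333, -0.753, -0.567]] [ 0.352 -0.161  1.215]
{'time': 0.1, 'qpos': [-0.146, 0.343, 1.525, -0.0, 1.275, -0.146], 'qvel': [-0.0, -0.002, -0.004, -0.001, -0.001, 0.0], 'joint_efforts': [0.001, -43.2, -24.469, 0.072, 0.053, -0.0], 'tool_pos': [0.525, 0.0, 0.226], 'tool_rot': [-3.14, -0.0, 1.571], 'contact_force': [-1.152, 0.852, 0.062], 'torque': [0.011, 0.014, -0.002], 'grip_force': 0.0, 'opening': 0.092}
```

View pics/scene0.png

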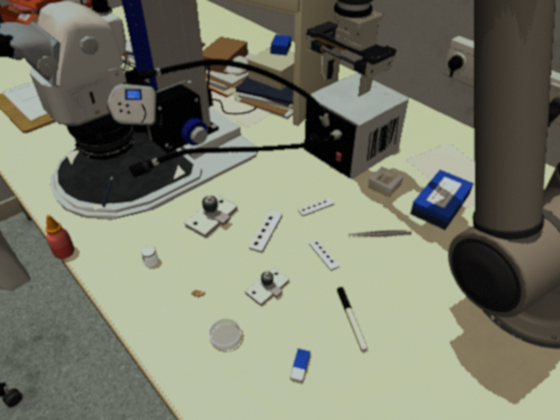

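View pics/side0.png

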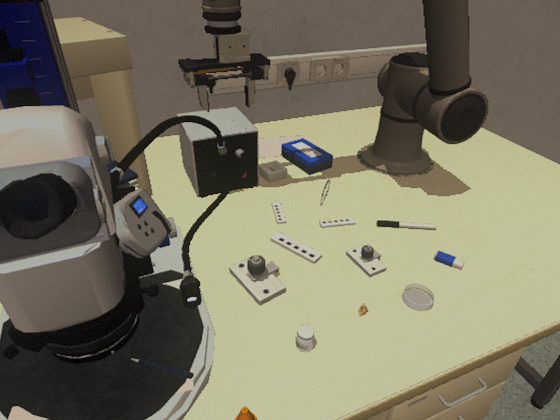

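Scene view: the larger clamp is at about (211,215), with its knob at (210,202). The largest scale is at (266,231). In the side view the clamp is at (257,280), the knob at (256,264) and the scale at (296,248). Next I'll measure them.

```bash
cat >h.py <<'E'
import cv2,numpy as np
from cell import robot
def ray(m,u,v,z):
    R=np.array(m["R"]);t=np.array(m["t"])
    c=-R.T@t; d=R.T@np.array([(u-m["cx"])/m["fx"],(v-m["cy"])/m["fy"],1])
    return c+d*(z-c[2])/d[2]
def pix(m,X):
    p=np.array(m["R"])@X+m["t"];return m["fx"]*p[0]/p[2]+m["cx"],m["fy"]*p[1]/p[2]+m["cy"]
E
python3 - <<'E'
from h import *
ms=robot.camera_model("scene");md=robot.camera_model("side")
for n,m,sc,nut in(("scene",ms,(266,231),(210,200)),("side",md,(296,248),(256,263))):
    print(n,"scale",ray(m,*sc,.008).round(3),"nut",ray(m,*nut,.045).round(3))
# plane-rectified crops of bench (z=8mm), 1mm = 2px, for viewing
outs=[]
for n,m in(("scene",ms),("side",md)):
    im=cv2.imread(f"pics/{n}0.png")
    c=ray(ms,240,222,.01)
    w=[(c[0]+a,c[1]+b,.008) for a,b in((.15,.15),(.15,-.15),(-.15,-.15),(-.15,.15))]
    print(c.round(3))
    src=np.float32([pix(m,np.array(p)) for p in w]);x0,y0=src.min(0).astype(int)-5;x1,y1=src.max(0).astype(int)+5
    M=cv2.getPerspectiveTransform(src,np.float32([[0,0],[390,0],[390,390],[0,390]]))
    outs.append(cv2.warpPerspective(im,M,(390,390)))
cv2.imwrite("pics/top.png",np.hstack(outs))
E
```

```text
scene scale [0.465 0.282 0.008] nut [0.59  0.336 0.045]
side scale [0.472 0.287 0.008] nut [0.581 0.338 0.045]
[0.522 0.308 0.01 ]
[0.522 0.308 0.01 ]
```

View pics/top.png

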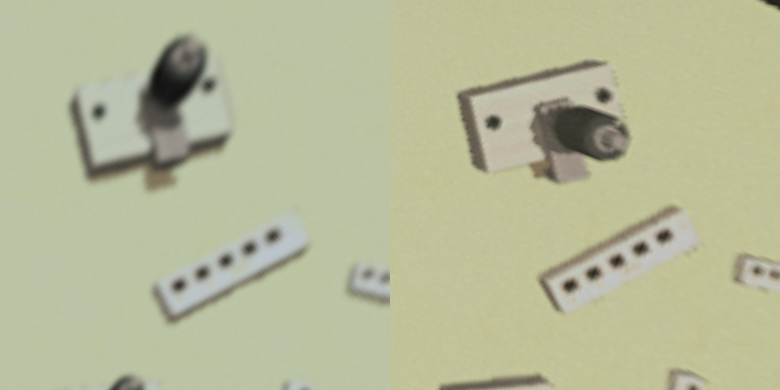

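The rectified view (up = +x, left = +y, 1.3 px/mm) shows the scale centred at about (232,267) with a yaw of about 28°. The clamp yaw is about 15°. Before moving I'll check where the obstacles are.

```bash
python3 - <<'E'
from h import *
ms=robot.camera_model("scene");md=robot.camera_model("side")
def P(m): 
    return m["fx"]*0+np.array([[m["fx"],0,m["cx"]],[0,m["fy"],m["cy"]],[0,0,1]])@np.c_[m["R"],m["t"]]
def tri(a,b):
    X=cv2.triangulatePoints(P(ms),P(md),np.float64(a),np.float64(b)).ravel();return (X[:3]/X[3]).round(3)
print("box bottom corner scene",ray(ms,347,173,0).round(3),"side bottom corners",ray(md,199,193,0).round(3),ray(md,258,178,0).round(3),ray(ms,305,150,0).round(3))
print("knob tri",tri((210,200),(256,259)))
print("box top corner",tri((350,130),(190,135)))
print("cable end box",tri((310,147),(228,193)))
print("cable plug",tri((140,168),(190,290)),"microscope base",ray(ms,250,152,0).round(3),ray(ms,200,190,0).round(3))
print("gripper check",pix(ms,np.array([.525,0,.226])),pix(md,np.array([.525,0,.226])))
E
```

```text
box bottom corner scene [ 0.491 -0.004  0.   ] side bottom corners [ 0.611 -0.019  0.   ] [ 0.44  -0.037  0.   ] [0.629 0.009 0.   ]
knob tri [0.581 0.34  0.055]
box top corner [ 0.584 -0.109  0.075]
cable end box [0.562 0.064 0.058]
cable plug [0.717 0.422 0.104] microscope base [0.718 0.123 0.   ] [0.678 0.308 0.   ]
gripper check (np.float64(344.45338822199983), np.float64(86.54378229610698)) (np.float64(227.61272666064096), np.float64(107.87729755474267))
```

Call:
arm_command(
  moves=[
    [[0.03,0,0],[0,0,0],0.0918],
    [[0.06,0,0],[0,0,0],0.0918],
    [[0.09,0,0],[0,0,0],0.0918],
    [[0.12,0,0],[0,0,0],0.0918],
    [[0.15,0,0],[0,0,0],0.0918],
  ],
)

```text
time: 0.6
tool_pos: [0.5247, 0.1512, 0.2263]
tool_rot: [-3.141, 0.0, 1.571]
contact_force: [-0.1, 0.4, -0.1]
opening: 0.0918
grip_force: 0.0
```

Call:
arm_command(
  moves=[
    [[0.03,0,0],[0,0,0],0.0918],
    [[0.06,0,0],[0,0,0],0.0918],
    [[0.09,-0.01,0],[0,0,0],0.0918],
    [[0.12,-0.02,0],[0,0,0],0.0918],
    [[0.15,-0.02,0],[0,0,0],0.0918],
  ],
)

```text
time: 1.1
tool_pos: [0.5037, 0.3012, 0.2264]
tool_rot: [-3.14, 0.001, 1.571]
contact_force: [0.1, 0.2, 0.5]
opening: 0.0916
grip_force: 0.0
```

```bash
python3 - <<'E'
from h import *
m=robot.camera_model("wrist");im=robot.read_camera("wrist");cv2.imwrite("pics/w1.png",im[:,:,::-1])
import pickle;pickle.dump(m,open("w1.pkl","wb"))
print(robot.observe()["tool_pos"],(-np.array(m["R"]).T@m["t"]).round(3))
E
```

```text
[0.50370055 0.30532857 0.22627751] [0.504 0.371 0.385]
```

View pics/w1.png

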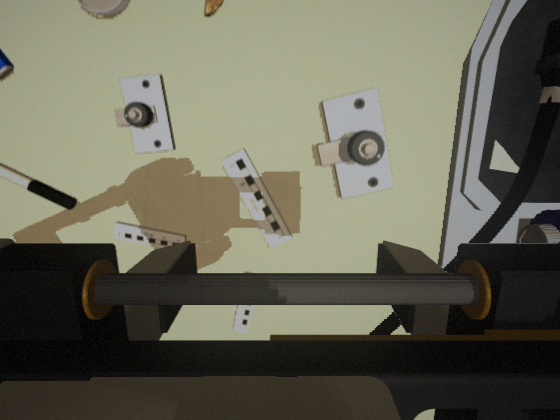

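The wrist view shows the scale with corners near (222,155), (241,149), (291,236) and (270,246). The block corners are near (320,102), (377,88), (393,185) and (338,198), with the nut at (365,148). I'll refine these with masks.

```bash
python3 - <<'E'
from h import *
import pickle
m=pickle.load(open("w1.pkl","rb"));im=cv2.imread("pics/w1.png");hsv=cv2.cvtColor(im,cv2.COLOR_BGR2HSV)
for p in((235,165),(262,215),(350,110),(340,180),(313,130),(325,152),(300,190)):print(p,hsv[p[1],p[0]])
mask=((hsv[...,1]<30)&(hsv[...,2]>110)).astype(np.uint8)*255
mask=cv2.morphologyEx(mask,cv2.MORPH_CLOSE,np.ones((5,5)))
cs,_=cv2.findContours(mask,cv2.RETR_EXTERNAL,cv2.CHAIN_APPROX_NONE)
for n,p,z in(("scale",(240,165),.008),("block",(350,105),.014)):
    c=[c for c in cs if cv2.pointPolygonTest(c,p,False)>=0]
    if not c: print(n,"none");continue
    c=c[0];W=np.float32([1000*ray(m,*q[0],z)[:2] for q in c])
    print(n,cv2.approxPolyDP(W.reshape(-1,1,2),5,True).reshape(-1,2).round(1).tolist(),cv2.minAreaRect(W))
# stud top & nut
print("stud",ray(m,368,149,.064).round(4))
cv2.imwrite("pics/crop1.png",cv2.resize(np.hstack([im[60:220,290:420],cv2.cvtColor(mask,cv2.COLOR_GRAY2BGR)[60:220,290:420],cv2.cvtColor(mask,cv2.COLOR_GRAY2BGR)[120:280,200:320]]),None,fx=2,fy=2,interpolation=cv2.INTER_CUBIC))
E
```

```text
(235, 165) [105   6 175]
(262, 215) [108   7 180]
(350, 110) [108   7 178]
(340, 180) [ 60   4 177]
(313, 130) [ 33  44 172]
(325, 152) [ 19  42 172]
(300, 190) [ 23  65 146]
scale [[430.8999938964844, 327.70001220703125], [439.1000061035156, 309.70001220703125], [472.0, 309.79998779296875], [455.8999938964844, 339.8999938964844]] ((450.9615478515625, 318.82525634765625), (29.803634643554688, 35.607784271240234), 27.764039993286133)
block [[598.5, 404.5], [542.5, 391.5], [551.5999755859375, 344.8999938964844], [582.2000122070312, 360.79998779296875], [601.7999877929688, 357.70001220703125], [610.2000122070312, 347.1000061035156], [600.9000244140625, 324.29998779296875], [558.9000244140625, 325.29998779296875], [568.4000244140625, 285.70001220703125], [623.7999877929688, 300.79998779296875]] ((582.4483642578125, 344.725341796875), (60.01870346069336, 109.7569808959961), 13.449344635009766)
stud [0.5812 0.3447 0.064 ]
```

View pics/crop1.png

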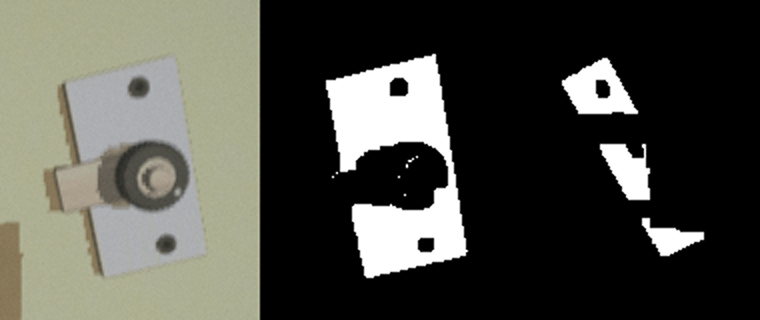

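The block fit is 60.0 × 109.8 mm, as specified, with its centre at (582.4, 344.7) mm and yaw 13.6°. The pale dot on the nut is at pixel (379,155.5). For the scale I'll use a dark-tolerant mask.

```bash
python3 - <<'E'
from h import *
import pickle
m=pickle.load(open("w1.pkl","rb"));im=cv2.imread("pics/w1.png");hsv=cv2.cvtColor(im,cv2.COLOR_BGR2HSV)
mask=((hsv[...,1]<40)).astype(np.uint8)*255
mask[:140]=0;mask[248:]=0;mask[:,:215]=0;mask[:,297:]=0
mask=cv2.morphologyEx(cv2.morphologyEx(mask,cv2.MORPH_OPEN,np.ones((3,3))),cv2.MORPH_CLOSE,np.ones((9,9)))
cs,_=cv2.findContours(mask,cv2.RETR_EXTERNAL,cv2.CHAIN_APPROX_NONE)
c=max(cs,key=cv2.contourArea);W=np.float32([1000*ray(m,*q[0],.008)[:2] for q in c])
print(cv2.boundingRect(c),cv2.minAreaRect(W))
K=[ray(m,*q,.008)[:2]*1000 for q in((222,155),(241,149),(291,236),(270,246))];print(np.round(K,1),np.mean(K,0))
C=ray(m,366,148,.0555)*1000;D=ray(m,379,155.5,.0555)*1000;v=(D-C)[:2];v2=D[:2]-[582.4,344.7]
print(C,D,np.hypot(*v),np.degrees(np.arctan2(v[1],v[0])),np.hypot(*v2),np.degrees(np.arctan2(v2[1],v2[0])))
E
```

```text
(240, 192, 52, 56) ((475.9263610839844, 259.2069091796875), (28.6759090423584, 81.2093276977539), 36.78656005859375)
[[432.3 333.3]
 [453.7 339.9]
 [509.7 237.9]
 [484.6 225.2]] [470.07825644 284.10316022]
[581.24596862 344.99350328  55.5       ] [594.36110099 337.80541134  55.5       ] 14.955780241982826 -28.726098878056714 13.805915021189668 -29.959903623229568
```

Call:
arm_command(
  moves=[
    [[-0.004,-0.007,0.025],[0,0,-0.1],0.07],
    [[-0.008,-0.014,0.05],[0,0,-0.2],0.07],
    [[-0.012,-0.021,0.08],[0,0,-0.3],0.07],
    [[-0.018,-0.034,0.11],[0,0,-0.4],0.07],
    [[-0.018,-0.034,0.13],[0,0,-0.48],0.07],
  ],
)

```text
time: 1.65
tool_pos: [0.4684, 0.2808, 0.0943]
tool_rot: [-3.137, -0.0, 2.055]
contact_force: [-1.5, -0.6, 0.3]
opening: 0.0703
grip_force: 0.0
```

```bash
python3 - <<'E'
from h import *
m=robot.camera_model("wrist");im=robot.read_camera("wrist");cv2.imwrite("pics/w2.png",im[:,:,::-1])
import pickle;pickle.dump(m,open("w2.pkl","wb"))
s=robot.observe();print(s["tool_pos"],s["tool_rot"],s["opening"],"center px",pix(m,np.array([.470,.284,.008])))
E
```

```text
[0.46786997 0.28047848 0.09184278] [-3.13344361e+00 -5.91596010e-04  2.05803626e+00] 0.0701273166951603 center px (np.float64(289.5295687325554), np.float64(212.29279140666122))
```

View pics/w2.png

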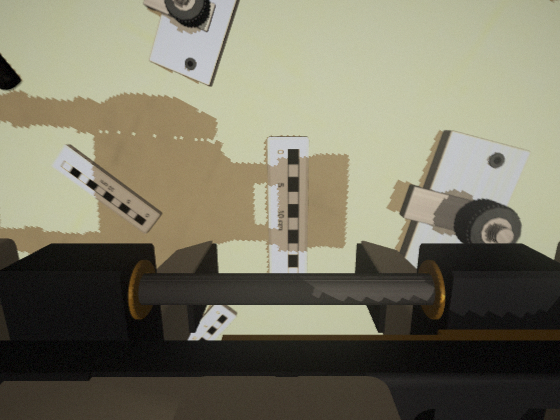

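The wrist view shows the scale aligned with the tool: edges at columns 268 and 309, far end at row 136. I'll compute the centre from that end.

```bash
python3 - <<'E'
from h import *
import pickle
m=pickle.load(open("w2.pkl","rb"))
a,b=ray(m,268,136,.008),ray(m,308,136,.008);c,d=ray(m,268,230,.008),ray(m,309,230,.008)
e=(a+b)/2;f=(c+d)/2;u=(e-f)/np.linalg.norm(e-f)
print("width",np.linalg.norm(a-b),np.linalg.norm(c-d),"dir",u,np.arctan2(-u[0],u[1]),"centre",e-.06*u)
E
```

```text
width 0.028547973573382467 0.03147807237331964 dir [-4.72259093e-01  8.81459783e-01  1.96677423e-16] 0.4918519234547242 centre [0.47091416 0.28048305 0.008     ]
```

Call:
arm_command(
  moves=[
    [[-0.001,0.003,0.025],[0,0,0],0.06],
    [[-0.001,0.003,0.05],[0,0,0],0.06],
    [[-0.001,0.003,0.07],[0,0,0],0.06],
    [[-0.001,0.003,0.082],[0,0,0],0.06],
    [[-0.001,0.003,0.085],[0,0,0],0.06],
  ],
)

```text
time: 2.2
tool_pos: [0.4738, 0.2822, 0.0108]
tool_rot: [-3.14, -0.0, 2.05]
contact_force: [-0.1, 0.4, -0.5]
opening: 0.0599
grip_force: 0.0
```

Call:
arm_command(
  moves=[
    [[0,0,0],[0,0,0],0.04],
    [[0,0,0],[0,0,0],0.025],
    [[0,0,0],[0,0,0],0.02],
    [[0,0,0],[0,0,0],0.02],
    [[0,0,0],[0,0,0],0.02],
  ],
  squeeze=15,
)

```text
time: 2.7
tool_pos: [0.4744, 0.2826, 0.0122]
tool_rot: [3.141, 0.0, 2.051]
contact_force: [0.2, -0.9, 0.0]
opening: 0.0242
grip_force: 0.0
```

The fingertips closed above the scale, at z = 12 mm. I'll reopen, go lower and grip again.

Call:
arm_command(
  moves=[
    [[0,-0.004,0],[0,0,0],0.05],
    [[0,-0.004,0],[0,0,0],0.06],
    [[0,-0.004,0],[0,0,0],0.06],
    [[0,-0.004,0.005],[0,0,0],0.06],
    [[0,-0.004,0.009],[0,0,0],0.06],
  ],
)

```text
time: 3.2
tool_pos: [0.4706, 0.2807, 0.0023]
tool_rot: [3.142, 0.0, 2.051]
contact_force: [-0.6, -0.5, 1.0]
opening: 0.0583
grip_force: 0.0
```

Call:
arm_command(
  moves=[
    [[0,0,0],[0,0,0],0.045],
    [[0,0,0],[0,0,0],0.025],
    [[0,0,0],[0,0,0],0.02],
    [[0,0,0],[0,0,0],0.02],
    [[0,0,0],[0,0,0],0.02],
  ],
  squeeze=15,
)

```text
time: 3.7
tool_pos: [0.4707, 0.2807, 0.0028]
tool_rot: [3.141, 0.0, 2.051]
contact_force: [0.3, 0.0, 0.7]
opening: 0.0295
grip_force: 15.0
```

Call:
arm_command(
  moves=[
    [[0,0,-0.006],[0,0,0],0.02],
    [[0.01,0.007,-0.006],[0,0,0.08],0.02],
    [[0.02,0.014,-0.006],[0,0,0.16],0.02],
    [[0.0316,0.0219,-0.006],[0,0,0.243],0.02],
    [[0.0316,0.0219,-0.006],[0,0,0.243],0.02],
  ],
)

```text
time: 4.2
tool_pos: [0.4759, 0.3202, 0.0093]
tool_rot: [3.14, -0.001, 1.808]
contact_force: [-0.1, -0.5, 0.3]
opening: 0.0295
grip_force: 15.0
```

Call:
arm_command(
  moves=[
    [[0,0,0],[0,0,0],0.02],
    [[0,0,0.003],[0,0,0],0.02],
    [[0,0,0.006],[0,0,0],0.02],
    [[0,0,0.006],[0,0,0],0.02],
    [[0,0,0.006],[0,0,0],0.02],
  ],
)

```text
time: 4.7
tool_pos: [0.4754, 0.3184, 0.0026]
tool_rot: [-3.141, 0.0, 1.808]
contact_force: [0.9, -0.1, 0.2]
opening: 0.0299
grip_force: 15.0
```

Call:
arm_command(
  moves=[
    [[0,0,0],[0,0,0],0.04],
    [[0,0,0],[0,0,0],0.06],
    [[0,0,0],[0,0,0],0.06],
    [[0,0,-0.02],[0,0,0],0.06],
    [[0,0,-0.06],[0,0,0],0.06],
  ],
)

```text
time: 5.2
tool_pos: [0.4734, 0.3178, 0.0606]
tool_rot: [-3.135, 0.002, 1.808]
contact_force: [0.3, 0.3, 0.2]
opening: 0.0593
grip_force: 0.0
```

Call:
arm_command(
  moves=[
    [[0,-0.01,-0.02],[0,0,-0.14],0.06],
    [[0,-0.02,-0.03],[0,0,-0.28],0.06],
    [[0,-0.03,-0.03],[0,0,-0.42],0.06],
    [[0,-0.04,-0.03],[0,0,-0.56],0.06],
    [[0,-0.04,-0.03],[0,0,-0.7],0.06],
  ],
)

```text
time: 5.7
tool_pos: [0.4353, 0.3092, 0.0929]
tool_rot: [-3.141, -0.0, 2.514]
contact_force: [0.0, -0.1, 0.4]
opening: 0.0603
grip_force: 0.0
```

Call:
arm_command(
  moves=[
    [[0,0,0],[0,0,-0.14],0.06],
    [[0,0,0],[0,0,-0.28],0.06],
    [[0,0,0],[0,0,-0.42],0.06],
    [[0,0,0],[0,0,-0.56],0.06],
    [[0,0,0],[0,0,-0.7],0.06],
  ],
)

```text
time: 6.2
tool_pos: [0.4365, 0.3094, 0.0927]
tool_rot: [-3.142, 0.0, -3.069]
contact_force: [-0.4, 0.1, 0.7]
opening: 0.06
grip_force: 0.0
```

Call:
arm_command(
  moves=[
    [[0,0,0],[0,0,-0.1],0.06],
    [[0,0,0],[0,0,-0.17],0.06],
    [[0,0,0],[0,0,-0.17],0.06],
    [[0,0,0],[0,0,-0.17],0.06],
    [[0,0,0],[0,0,-0.17],0.06],
  ],
)

```text
time: 6.7
tool_pos: [0.4365, 0.3094, 0.0927]
tool_rot: [-3.142, 0.0, -2.907]
contact_force: [0.2, 0.5, 1.0]
opening: 0.0599
grip_force: 0.0
```

```bash
python3 - <<'E'
from h import *
s=robot.observe();print(s["tool_pos"],s["tool_rot"],s["qpos"])
P=np.array(s["tool_pos"])[:2]-[.5824,.3447];c,q=np.cos(.237),np.sin(.237)
print("in block frame",P@[c,q],P@[-q,c])
ms=robot.camera_model("scene")
im=robot.read_camera("scene");cv2.imwrite("pics/s2.png",cv2.resize(im[140:300,140:340,::-1],None,fx=3,fy=3))
E
```

```text
[0.43653497 0.3094205  0.09274669] [-3.14157331e+00  1.04475118e-04 -2.90681279e+00] [ 4.73366873e-01  5.04578661e-01  1.67486405e+00 -5.30030496e-05
  9.62052996e-01 -1.33217901e+00]
in block frame -0.15007080992557612 -4.602771759149679e-05
```

View pics/s2.png

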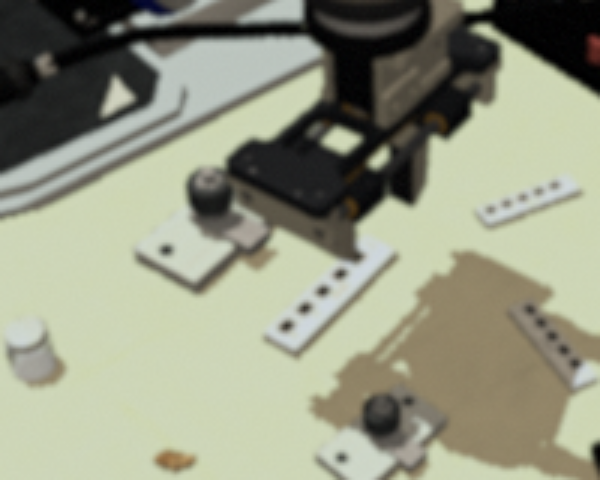

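Call:
arm_command(
  moves=[
    [[0,0,0.03],[0,0,0],0.06],
    [[0,0,0.06],[0,0,0],0.06],
    [[0,0,0.08],[0,0,0],0.06],
    [[0,0,0.089],[0,0,0],0.06],
    [[0,0,0.089],[0,0,0],0.06],
  ],
)

```text
time: 7.25
tool_pos: [0.436, 0.3091, 0.0028]
tool_rot: [-3.141, -0.002, -2.906]
contact_force: [0.0, 1.0, 0.0]
opening: 0.0601
grip_force: 0.0
```

Call:
arm_command(
  moves=[
    [[-0.006,0,0],[0,0,0],0.06],
    [[-0.012,0,0],[0,0,0],0.06],
    [[-0.018,0,0],[0,0,0],0.06],
    [[-0.025,0,0],[0,0,0],0.06],
    [[-0.032,0,0],[0,0,0],0.06],
  ],
)

```text
time: 7.75
tool_pos: [0.4686, 0.3172, 0.0041]
tool_rot: [3.141, 0.001, -2.905]
contact_force: [-0.3, -0.2, -0.5]
opening: 0.0596
grip_force: 0.1
```

Call:
arm_command(
  moves=[
    [[-0.007,0,0],[0,0,0],0.06],
    [[-0.014,0,0],[0,0,0],0.06],
    [[-0.021,0,0],[0,0,0],0.06],
    [[-0.028,0,0],[0,0,0],0.06],
    [[-0.034,0,0],[0,0,0],0.06],
  ],
)

```text
time: 8.25
tool_pos: [0.5014, 0.325, 0.0037]
tool_rot: [-3.142, 0.0, -2.905]
contact_force: [1.0, -0.2, 0.1]
opening: 0.06
grip_force: 0.1
```

```bash
python3 - <<'E'
from h import *
s=robot.observe();print(s["tool_pos"],s["tool_rot"],s["contact_force"])
P=np.array(s["tool_pos"])[:2]-[.5824,.3447];c,q=np.cos(.237),np.sin(.237)
print("in block frame",P@[c,q],P@[-q,c])
im=robot.read_camera("side");cv2.imwrite("pics/d2.png",cv2.resize(im[200:330,200:340,::-1],None,fx=4,fy=4,interpolation=cv2.INTER_CUBIC))
E
```

```text
[0.5013669  0.32499632 0.00369348] [-3.14156262e+00  1.64063045e-04 -2.90543182e+00] [ 1.00983809 -0.18319514  0.07166574]
in block frame -0.08339413231358975 -0.00012733109115769563
```

View pics/d2.png

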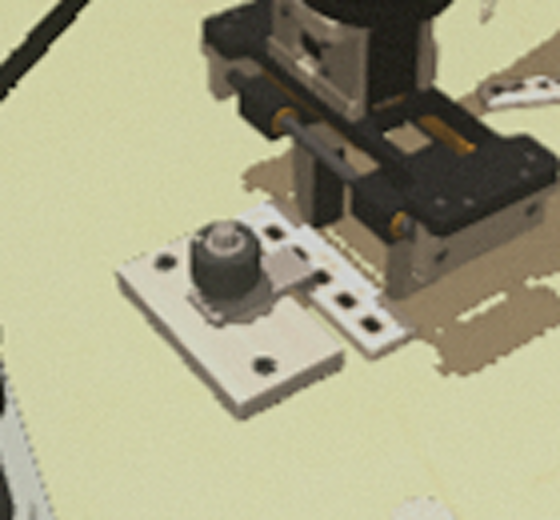

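The side view shows the scale parallel to the block front, under the clip, with a gap of about 10–14 mm left. I'll push on slowly until there is contact force.

Call:
arm_command(
  moves=[
    [[-0.003,0,0],[0,0,0],0.06],
    [[-0.006,0,0],[0,0,0],0.06],
    [[-0.008,0,0],[0,0,0],0.06],
    [[-0.009,0,0],[0,0,0],0.06],
    [[-0.01,0,0],[0,0,0],0.06],
  ],
)

```text
time: 8.8
tool_pos: [0.5104, 0.3272, 0.0037]
tool_rot: [-3.142, -0.0, -2.905]
contact_force: [0.2, 0.7, -0.7]
opening: 0.06
grip_force: 0.1
```

Call:
arm_command(
  moves=[
    [[-0.001,0,0],[0,0,0],0.06],
    [[-0.0015,0,0],[0,0,0],0.06],
    [[-0.002,0,0],[0,0,0],0.06],
    [[-0.0025,0,0],[0,0,0],0.06],
    [[-0.003,0,0],[0,0,0],0.06],
  ],
)

```text
time: 9.3
tool_pos: [0.513, 0.3278, 0.0037]
tool_rot: [-3.141, -0.001, -2.905]
contact_force: [-3.0, -0.7, 1.3]
opening: 0.0601
grip_force: 1.3
```

Call:
arm_command(
  moves=[
    [[-0.0005,0,0],[0,0,0],0.06],
    [[-0.001,0,0],[0,0,0],0.06],
    [[-0.001,0,0],[0,0,0],0.06],
    [[-0.001,0,0],[0,0,0],0.06],
    [[-0.001,0,0],[0,0,0],0.06],
  ],
)

```text
time: 9.8
tool_pos: [0.5131, 0.3278, 0.0036]
tool_rot: [-3.141, -0.003, -2.905]
contact_force: [-6.1, -1.3, 4.1]
opening: 0.0598
grip_force: 2.8
```

Call:
arm_command(
  moves=[
    [[-0.0005,0,0],[0,0,0],0.06],
    [[-0.0015,0,0],[0,0,0],0.06],
    [[-0.002,0,0],[0,0,0],0.06],
    [[-0.002,0,0],[0,0,0],0.06],
    [[-0.002,0,0],[0,0,0],0.06],
  ],
)

```text
time: 10.3
tool_pos: [0.5132, 0.3279, 0.0035]
tool_rot: [-3.141, -0.007, -2.905]
contact_force: [-11.4, -2.4, 7.5]
opening: 0.0599
grip_force: 5.7
```

```bash
python3 - <<'E'
from h import *
s=robot.observe();print(s["tool_pos"],s["tool_rot"],s["contact_force"],s["torque"])
P=np.array(s["tool_pos"])[:2]-[.5824,.3447];c,q=np.cos(.237),np.sin(.237)
print("in block frame",P@[c,q],P@[-q,c])
E
```

```text
[0.51320961 0.32787948 0.00349511] [-3.14077336 -0.00664628 -2.90513508] [-11.42295079  -2.35837725   7.48685767] [-0.27963546  1.82006074 -0.03914215]
in block frame -0.07120554052981393 -0.00010529073848350714
```

Force is balanced across both fingers (wrist torque near zero), so the scale is flush. Next I back away and rise.

Call:
arm_command(
  moves=[
    [[0.005,0,0],[0,0,0],0.06],
    [[0.02,0,0],[0,0,0],0.06],
    [[0.03,0,-0.02],[0,0,0],0.06],
    [[0.03,0,-0.06],[0,0,0],0.06],
    [[0.03,0,-0.1],[0,0,0],0.06],
  ],
)

```text
time: 10.8
tool_pos: [0.4869, 0.3214, 0.1044]
tool_rot: [-3.141, -0.0, -2.905]
contact_force: [1.1, 0.5, 0.2]
opening: 0.0598
grip_force: 0.0
```

```bash
python3 - <<'E'
from h import *
ms=robot.camera_model("scene");md=robot.camera_model("side")
def P(m): return np.array([[m["fx"],0,m["cx"]],[0,m["fy"],m["cy"]],[0,0,1]])@np.c_[m["R"],m["t"]]
def tri(a,b):
    X=cv2.triangulatePoints(P(ms),P(md),np.float64(a),np.float64(b)).ravel();return (X[:3]/X[3]).round(3)
print("display",tri((132,94),(141,208)),"blue knob",tri((197,130),(172,225)))
s=robot.observe();print(s["tool_pos"],s["tool_rot"],s["contact_force"])
d=np.array([.5824,.3447,.1])-s["tool_pos"]
from scipy.spatial.transform import Rotation as R
print("tool-frame shift",R.from_euler("xyz",s["tool_rot"]).inv().apply(d))
E
```

```text
display [0.761 0.385 0.248] blue knob [0.717 0.272 0.131]
[0.48692578 0.32140785 0.10440745] [-3.14121558e+00 -3.38363441e-04 -2.90526431e+00] [1.07917857 0.48112386 0.19934505]
tool-frame shift [-0.09827542  0.00029255  0.00437409]
```

Call:
arm_command(
  moves=[
    [[-0.025,0,0],[0,0,0],0.06],
    [[-0.05,0,0],[0,0,0],0.06],
    [[-0.075,0,0],[0,0,0],0.06],
    [[-0.098,0,0],[0,0,0],0.06],
    [[-0.098,0,0],[0,0,0],0.06],
  ],
)

```text
time: 11.3
tool_pos: [0.5852, 0.3446, 0.1035]
tool_rot: [3.141, 0.003, -2.906]
contact_force: [-0.3, -0.3, 0.7]
opening: 0.06
grip_force: 0.0
```

Call:
arm_command(
  moves=[
    [[0,0,0.02],[0,0,0],0.06],
    [[0,0,0.04],[0,0,0],0.06],
    [[0,0,0.06],[0,0,0],0.06],
    [[0,0,0.071],[0,0,0],0.06],
    [[0,0,0.073],[0,0,0],0.06],
  ],
)

```text
time: 11.8
tool_pos: [0.5812, 0.3441, 0.0292]
tool_rot: [-3.141, -0.003, -2.905]
contact_force: [-0.2, -0.1, 0.0]
opening: 0.06
grip_force: 0.0
```

Call:
arm_command(
  moves=[
    [[0,0,0],[0,0,0],0.05],
    [[0,0,0],[0,0,0],0.04],
    [[0,0,0],[0,0,0],0.03],
    [[0,0,0],[0,0,0],0.025],
    [[0,0,0],[0,0,0],0.025],
  ],
  squeeze=30,
)

```text
time: 12.3
tool_pos: [0.5832, 0.3433, 0.0318]
tool_rot: [-3.14, 0.001, -2.905]
contact_force: [0.6, -5.0, 2.9]
opening: 0.0316
grip_force: 30.0
```

```bash
python3 - <<'E'
from cell import robot
s=robot.observe();print({k:s[k] for k in("tool_pos","tool_rot","contact_force","torque","qpos","opening","grip_force")})
E
```

```text
{'tool_pos': array([0.58324481, 0.34325316, 0.03175438]), 'tool_rot': array([-3.13964638e+00,  1.21490889e-03, -2.90543366e+00]), 'contact_force': array([ 0.64844812, -4.96407695,  2.9008822 ]), 'torque': array([-0.74576562, -0.14408525,  0.0039793 ]), 'qpos': array([ 0.41981522,  0.80065539,  1.27886357, -0.00244618,  1.06123593,
       -1.38594658]), 'opening': 0.031595651717680855, 'grip_force': 30.000583827495575}
```

Call:
arm_command(
  moves=[
    [[0,-0.001,0],[0,0,0.1],0.025],
    [[0,-0.001,0],[0,0,0.22],0.025],
    [[0,-0.001,0.0005],[0,0,0.36],0.025],
    [[0,-0.001,0.0007],[0,0,0.5],0.025],
    [[0,-0.001,0.0008],[0,0,0.6],0.025],
  ],
)

```text
time: 12.8
tool_pos: [0.5833, 0.3426, 0.031]
tool_rot: [-3.141, 0.002, 2.773]
contact_force: [-0.6, -5.1, 4.4]
opening: 0.0315
grip_force: 30.0
```

```bash
cat >st.py <<'E'
from h import *
s=robot.observe();print({k:np.round(s[k],4).tolist() for k in("time","tool_pos","tool_rot","contact_force","torque","opening","grip_force")},"q6",round(s["qpos"][5],3))
E
python3 st.py
```

```text
{'time': 12.8, 'tool_pos': [0.5833, 0.3426, 0.031], 'tool_rot': [-3.1411, 0.0016, 2.7726], 'contact_force': [-0.623, -5.0734, 4.3732], 'torque': [-0.626, -0.0605, 0.0504], 'opening': 0.0315, 'grip_force': 29.9975} q6 -0.782
```

Call:
arm_command(
  moves=[
    [[-0.0005,-0.001,0],[0,0,0.12],0.025],
    [[-0.0005,-0.001,0],[0,0,0.26],0.025],
    [[-0.0005,-0.001,0.0002],[0,0,0.4],0.025],
    [[-0.0005,-0.001,0.0004],[0,0,0.54],0.025],
    [[-0.0005,-0.001,0.0006],[0,0,0.65],0.025],
  ],
)

```text
time: 13.3
tool_pos: [0.5829, 0.342, 0.0302]
tool_rot: [3.141, 0.001, 2.123]
contact_force: [-1.2, -1.7, 2.6]
opening: 0.0316
grip_force: 30.0
```

```bash
python3 st.py
```

```text
{'time': 13.3, 'tool_pos': [0.5829, 0.342, 0.0302], 'tool_rot': [3.1413, 0.0008, 2.1225], 'contact_force': [-1.2264, -1.7456, 2.6494], 'torque': [-0.3738, 0.1224, 0.065], 'opening': 0.0316, 'grip_force': 29.9968} q6 -0.134
```

Call:
arm_command(
  moves=[
    [[0,0,0],[0,0,0.14],0.025],
    [[0,0,0.0003],[0,0,0.28],0.025],
    [[0,0,0.0005],[0,0,0.42],0.025],
    [[0,0,0.0007],[0,0,0.56],0.025],
    [[0,0,0.0009],[0,0,0.7],0.025],
  ],
)

```text
time: 13.8
tool_pos: [0.5823, 0.3419, 0.0293]
tool_rot: [-3.141, 0.001, 1.422]
contact_force: [-3.7, -3.3, 4.4]
opening: 0.032
grip_force: 30.0
```

```bash
python3 st.py
```

```text
{'time': 13.8, 'tool_pos': [0.5823, 0.3419, 0.0293], 'tool_rot': [-3.141, 0.0011, 1.4222], 'contact_force': [-3.6664, -3.3386, 4.3853], 'torque': [-0.5245, 0.5527, 0.048], 'opening': 0.032, 'grip_force': 29.9943} q6 0.567
```

Call:
arm_command(
  moves=[
    [[0,0,0],[0,0,0.06],0.025],
    [[0,0,0],[0,0,0.12],0.025],
    [[0,0,0.0002],[0,0,0.18],0.025],
    [[0,0,0.0003],[0,0,0.24],0.025],
    [[0,0,0.0003],[0,0,0.24],0.025],
  ],
)

```text
time: 14.3
tool_pos: [0.5821, 0.3419, 0.0289]
tool_rot: [-3.141, 0.001, 1.187]
contact_force: [-4.5, -3.6, 5.6]
opening: 0.0319
grip_force: 30.0
```

```bash
python3 st.py
```

```text
{'time': 14.3, 'tool_pos': [0.5821, 0.3419, 0.0289], 'tool_rot': [-3.1409, 0.0014, 1.1869], 'contact_force': [-4.549, -3.5855, 5.6295], 'torque': [-0.631, 0.7097, -0.0614], 'opening': 0.0319, 'grip_force': 30.0016} q6 0.802
```

Call:
arm_command(
  moves=[
    [[-0.001,-0.0006,0],[0,0,0.02],0.025],
    [[-0.001,-0.0006,0],[0,0,0.04],0.025],
    [[-0.001,-0.0006,0],[0,0,0.06],0.025],
    [[-0.001,-0.0006,0],[0,0,0.08],0.025],
    [[-0.001,-0.0006,0],[0,0,0.1],0.025],
  ],
)

```text
time: 14.8
tool_pos: [0.582, 0.3419, 0.0288]
tool_rot: [3.141, -0.001, 1.087]
contact_force: [-2.6, -1.0, 6.0]
opening: 0.0317
grip_force: 30.0
```

```bash
python3 st.py
```

```text
{'time': 14.8, 'tool_pos': [0.582, 0.3419, 0.0288], 'tool_rot': [3.1411, -0.0005, 1.0867], 'contact_force': [-2.5811, -1.0015, 5.9598], 'torque': [-0.2366, 0.4578, 0.0306], 'opening': 0.0317, 'grip_force': 30.0005} q6 0.902
```

Call:
arm_command(
  moves=[
    [[0,0,0],[0,0,0.02],0.025],
    [[0,0,0],[0,0,0.04],0.025],
    [[0,0,0],[0,0,0.06],0.025],
    [[0,0,0],[0,0,0.08],0.025],
    [[0,0,0],[0,0,0.1],0.025],
  ],
)

```text
time: 15.3
tool_pos: [0.5819, 0.342, 0.0287]
tool_rot: [3.141, -0.0, 0.988]
contact_force: [-2.5, -1.2, 5.6]
opening: 0.0315
grip_force: 30.0
```

```bash
python3 st.py
```

```text
{'time': 15.3, 'tool_pos': [0.5819, 0.342, 0.0287], 'tool_rot': [3.1411, -0.0003, 0.9881], 'contact_force': [-2.5093, -1.1712, 5.5513], 'torque': [-0.219, 0.4561, 0.6466], 'opening': 0.0315, 'grip_force': 30.0003} q6 1.001
```

Torque jumped to 0.65 N m, so this looks like the stop. I'll confirm with a small further turn.

Call:
arm_command(
  moves=[
    [[0,0,0],[0,0,0.005],0.025],
    [[0,0,0],[0,0,0.01],0.025],
    [[0,0,0],[0,0,0.02],0.025],
    [[0,0,0],[0,0,0.03],0.025],
    [[0,0,0],[0,0,0.03],0.025],
  ],
)

```text
time: 15.8
tool_pos: [0.5819, 0.3421, 0.0287]
tool_rot: [3.141, -0.001, 0.959]
contact_force: [-2.0, -0.4, 6.3]
opening: 0.0315
grip_force: 30.0
```

```bash
python3 st.py
```

```text
{'time': 15.8, 'tool_pos': [0.5819, 0.3421, 0.0287], 'tool_rot': [3.1411, -0.0006, 0.9585], 'contact_force': [-1.9742, -0.3893, 6.3238], 'torque': [-0.1599, 0.413, 0.4911], 'opening': 0.0315, 'grip_force': 30.0008} q6 1.03
```

Call:
arm_command(
  moves=[
    [[0,0,0],[0,0,-0.01],0.025],
    [[0,0,0],[0,0,-0.02],0.025],
    [[0,0,0],[0,0,-0.03],0.025],
    [[0,0,0],[0,0,-0.04],0.025],
    [[0,0,0],[0,0,-0.04],0.025],
  ],
)

```text
time: 16.3
tool_pos: [0.5819, 0.3421, 0.0287]
tool_rot: [3.141, -0.001, 0.998]
contact_force: [-2.6, 0.3, 5.1]
opening: 0.0317
grip_force: 30.0
```

```bash
python3 st.py
```

```text
{'time': 16.3, 'tool_pos': [0.5819, 0.3421, 0.0287], 'tool_rot': [3.1414, -0.0008, 0.9976], 'contact_force': [-2.6296, 0.2551, 5.0652], 'torque': [-0.1054, 0.4339, -0.0544], 'opening': 0.0317, 'grip_force': 30.0008} q6 0.991
```

The stop is confirmed: torque is sustained, then drops to the friction level on reversal. The zero is at a yaw of about 0.985, which agrees with the dot estimate. Next I back off π/2, to a yaw of about 2.556, rising 2 mm.

Call:
arm_command(
  moves=[
    [[0,0,0],[0,0,-0.14],0.025],
    [[0,0,-0.0003],[0,0,-0.28],0.025],
    [[0,0,-0.0005],[0,0,-0.42],0.025],
    [[0,0,-0.0007],[0,0,-0.56],0.025],
    [[0,0,-0.0009],[0,0,-0.7],0.025],
  ],
)

```text
time: 16.8
tool_pos: [0.5824, 0.342, 0.0297]
tool_rot: [3.14, -0.0, 1.703]
contact_force: [-0.6, -0.2, 4.2]
opening: 0.032
grip_force: 30.0
```

Call:
arm_command(
  moves=[
    [[0,0,0],[0,0,-0.14],0.025],
    [[0,0,-0.0003],[0,0,-0.28],0.025],
    [[0,0,-0.0005],[0,0,-0.42],0.025],
    [[0,0,-0.0007],[0,0,-0.56],0.025],
    [[0,0,-0.0009],[0,0,-0.7],0.025],
  ],
)

```text
time: 17.3
tool_pos: [0.5829, 0.3422, 0.0305]
tool_rot: [3.139, 0.001, 2.403]
contact_force: [0.9, 0.9, 3.6]
opening: 0.0319
grip_force: 30.0
```

Call:
arm_command(
  moves=[
    [[0,0,0],[0,0,-0.05],0.025],
    [[0,0,0],[0,0,-0.1],0.025],
    [[0,0,-0.0002],[0,0,-0.15],0.025],
    [[0,0,-0.0002],[0,0,-0.16],0.025],
    [[0,0,-0.0002],[0,0,-0.16],0.025],
  ],
)

```text
time: 17.8
tool_pos: [0.5829, 0.3423, 0.0308]
tool_rot: [3.139, 0.002, 2.557]
contact_force: [2.4, 0.9, 3.0]
opening: 0.0315
grip_force: 30.0
```

```bash
python3 st.py; python3 - <<'E'
from h import *
a=robot.read_camera("scene")[170:280,150:290,::-1];b=robot.read_camera("side")[220:330,200:340,::-1];
cv2.imwrite("pics/f.png",cv2.resize(np.hstack([a,b]),None,fx=2.8,fy=2.8,interpolation=cv2.INTER_CUBIC))
E
```

```text
{'time': 17.8, 'tool_pos': [0.5829, 0.3423, 0.0308], 'tool_rot': [3.1389, 0.0016, 2.5566], 'contact_force': [2.3525, 0.9216, 3.0493], 'torque': [0.3359, -0.5498, -0.0635], 'opening': 0.0315, 'grip_force': 30.0004} q6 -0.568
```

View pics/f.png

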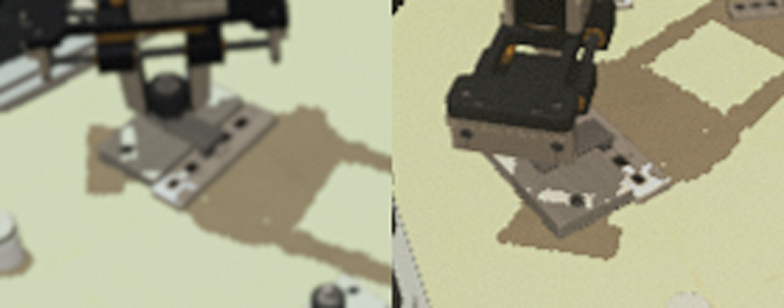

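Both views show the scale flush along the block's front face and centred under the clip, with the nut still gripped at the quarter-turn setting.

```bash
python3 -c "
from cell import robot
print(robot.hand_in())"
```

```text
the job is handed in; nothing more can be done
None
```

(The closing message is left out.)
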